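# Click the hotplate dial back to the green dot and confirm

## Robot

A 6-joint arm with a two-finger parallel gripper is mounted at the origin on the work surface. World frame = base frame: x ahead of the robot, y to its left, z up, the work surface at z = 0. Lengths are in m, angles in rad, forces in N, time in s.
With the tool pointing down it reaches from about 0.35 to 0.8 m from the base axis. Payload 7.3 kg.
Tool frame: the origin (TCP) lies between the finger pads; the fingertips stand 25 mm ahead of it and the grasp point (between the pads) lies 6 mm ahead of it (r.tip_extent is the distance from the TCP to the fingertips, in m); z points along the fingers, y is the direction in which the jaws open and shut (so a half turn about z gives the same grasp; the last joint's range is limited). The gripper opens to 85 mm and grips with 20 to 120 N. Pads are 22 mm wide; open, the fingers measure 114 mm over their backs; the gripper's body (76 mm by 85 mm) begins 54 mm behind the grasp point. The pads swing forward as they close: fully open they stand 13 mm farther back than shut.
Start: joints at [-1.257, 0.342, 1.524, -0, 1.275, -0.146], TCP at [0.233, -0.47, 0.256] pointing down, gripper open.
Joint ranges: [-2.53, 2.53], [-0.77, 2.02], [0.04, 2.7], [-1, 4.14], [0.28, 2.66], [-3.11, 3.11]. Speed limits (rad/s): [2.57, 2.57, 3.14, 3.14, 3.14, 3.14].

## Interface

Orientations are given as a unit quaternion [x, y, z, w].
In Python, from workcell import r, command_gripper, optics gives the robot as it stands. The module is installed in compiled form; this text tells all that it offers. Calls block until the motion is done:
- r.reach(position, orientation): joint-space move of the TCP to a pose.
- r.move_straight(position, orientation=None, speed=0.15, max_force=None): straight line of the TCP; orientation=None keeps the orientation; speed is the mean speed in m/s. With max_force (N) it stops when the force on the tool has changed by that much, and returns True; else False.
- r.movej(angles): joint-space move.
- command_gripper(opening, force=None): finger opening in m; force is the grip in N (None keeps the last); returns when the fingers have stopped.
- r.hold(seconds).
- r.solve_ik(position, orientation): joint angles nearest the present ones, or None.
- r.read_state(): the state.
- optics.get_image(name): name is "scene" or "top" or "wrist"; returns (picture, depth): 420x560x3 uint8, red, green, blue; 420x560 float32, m along the optical axis (not along the pixel's ray), 0 where there is no reading.
- optics.camera_model(name): a dict with "K" (3x3 intrinsics, pixels), "k1" (the pictures are not rectified: a ray, as slopes to the right and down, at radius r is drawn at 1 + k1 r^2 times it, then the intrinsics apply), "R" (3x3) and "t" (3): a world point X has camera coordinates R X + t; the wrist camera has in their place "tool_from_camera" (4x4, takes a point from camera to tool coordinates, whose origin is the TCP and whose axes are the flange's). Camera axes: x right, y down, z forward; pixel columns grow to the right and rows downward; lengths in m; the calibration is good to about 2 mm. A picture is of the moment at which its call begins: read the wrist's pose just before it. camera_model takes no time and is no camera call.
A pose or a line that the arm cannot do raises r.PlanningError and nothing moves.
- r.finish_job(): hands the job in, once; it reports no verdict.
The state is a dict: "time_s": time; "joint_positions": joint angles; "dq": joint speeds; "tau": joint torques, N m; "eef_pos": TCP position; "eef_rot": TCP orientation; "contact_force": force on the tool from outside, world axes, zero at the start; "torque": the same for the moment, N m; "grip_width": finger opening in m.
Only numpy, scipy, OpenCV 4.12 (cv2) and the standard library are available. Lean on these libraries where they do the work, as an engineer would, in place of code of your own. Each camera call takes 0.05 s, during which the arm holds its last target. There are 200 camera calls.

## Task

The hotplate has been left too hot: with the fingertips, stroke its knurled dial round, click by click, until its white pointer has clicked in at the green dot, and only then press the orange button fully down and let it spring back. Do not grip the dial between the fingers, lift nothing, and leave the pan, jar and the other things where they stand.

Things in the scene. Friction and masses are not known exactly. Their poses are not given: they have to be found in the camera images.
- hotplate: cream hotplate, fixed, 360 mm (its x) by 320 mm (its y), top 65 mm above the worktop; origin at the centre of its underside, z up. Control strip along its -x edge (towards the robot): dial at the left (+y) end, button 175 mm from it straight along -y, small jar between. Round plate and saucepan behind (+x)
- dial_top (a point): centre of the dial's flat top, on its upright axis; axes those of the hotplate (not turning). Dark knurled disc, 60 mm across, 22 mm high, rim bare. Cannot be pressed down. About 1.2 N along the rim takes it over a click; past half-way it snaps into the next. A fingertip pressed with about 6 N on its top near the rim, and turned along with it, carries it round
- dial (a joint): angle of the dial in rad: 0 with the white pointer at the green dot (pointing along the hotplate's -x), growing clockwise seen from above. Click-stops every 36 degrees: -0.628 (blue dot), 0 (green), 0.628, 1.257 and 1.885 (orange). It starts at 0.628 or 1.257, so it must turn counter-clockwise; it can be turned too far
- button_top (a point): centre of the top of the orange button, 30 mm across, in a grey housing on the control strip; rises and falls with the button
- button (a joint): how far the button is pressed, in m: 0 up, 0.006 fully down; springs back up; fully down takes about 5 N
- saucepan: steel saucepan, 160 mm across, 75 mm high, on the hotplate's round plate; origin at the centre of its underside
- spice_jar: small jar with red cap, 38 mm across, 55 mm high, standing on the control strip between dial and button; origin at the centre of its underside
- mug: blue mug, 80 mm across, 90 mm high, beside the hotplate; origin at the centre of its underside
- soap: clear washing-up bottle with yellow cap, 68 mm across, 210 mm high, beside the hotplate; origin at the centre of its underside
- tin: green tin can, 74 mm across, 85 mm high, beside the hotplate; origin at the centre of its underside
- sponge: yellow sponge block, 75 x 110 x 30 mm, lying beside the hotplate; origin at the centre of its underside
Mind the look-alikes: they are no part of the job. Leave any blue or purple look-alike of the soap alone.

How it is judged:
By the outcome, as a careful person would: the job done as asked, in the order asked, and still so for the second after the job is handed in, with the robot touching nothing.
It also fails if it takes over 45 s, if anything falls off the work surface, if the arm or the gripper's body presses on something with over 40 N, if the wrist force passes 120 N, or if a joint passes its speed limit or range.

## Working session

There is one attempt and no reset: what is moved stays moved. The work goes in short steps, each a Python script; the robot and the scene stay as the last script left them, time stands still between calls to the robot, and variables do not carry over. Pictures are saved under pics/ and viewed, about 8 in all and at most 12, crops included, and the job is handed in when it is done.

```bash
mkdir -p pics
cat > h.py <<'E'
import numpy as np, cv2
from workcell import r, command_gripper, optics
from scipy.spatial.transform import Rotation as Ro
def save(n,im): cv2.imwrite(f'pics/{n}.png', im[...,::-1])
def cam(n):
    m=optics.camera_model(n)
    if n=='wrist':
        s=r.read_state(); T=np.eye(4); T[:3,:3]=Ro.from_quat(s['eef_rot']).as_matrix(); T[:3,3]=s['eef_pos']
        W=T@np.array(m['tool_from_camera'])
    else:
        W=np.eye(4); W[:3,:3]=np.array(m['R']).T; W[:3,3]=-W[:3,:3]@np.array(m['t'])
    return np.array(m['K']),m['k1'],W
def rays(c,uv):
    K,k1,W=c; p=cv2.undistortPoints(np.array(uv,float).reshape(-1,1,2),K,np.array([k1,0,0,0.]))[:,0]
    return np.c_[p,np.ones(len(p))]@W[:3,:3].T, W[:3,3]
def onplane(c,uv,z):
    d,o=rays(c,uv); return o+d*((z-o[2])/d[:,2])[:,None]
def atdepth(c,uv,dep):
    d,o=rays(c,uv); return o+d*np.array([dep[int(round(v)),int(round(u))] for u,v in np.array(uv).reshape(-1,2)])[:,None]
E
python3 - <<'E'
from h import *
for n in ('scene','top'):
    c=cam(n); im,d=optics.get_image(n); save(n,im); np.savez(f'{n}.npz',im=im,d=d); print(n,c[2].round(3).tolist(),c[0].tolist(),c[1])
print(r.read_state()['eef_rot'], r.tip_extent)
E
```

```text
scene [[0.839, 0.356, -0.41, 1.071], [0.543, -0.558, 0.627, -0.688], [-0.006, -0.749, -0.662, 0.83], [0.0, 0.0, 0.0, 1.0]] [[534.290915668613, 0.0, 286.54559493600834], [0.0, 534.290915668613, 213.9919581568326], [0.0, 0.0, 1.0]] -0.21154877261102567
top [[0.042, -0.975, 0.217, 0.402], [-0.999, -0.042, 0.005, 0.019], [0.004, -0.217, -0.976, 0.927], [0.0, 0.0, 0.0, 1.0]] [[435.8484055057599, 0.0, 282.1410894867076], [0.0, 435.8484055057599, 205.85139517935596], [0.0, 0.0, 1.0]] -0.050327572340000966
[ 9.73690241e-01  2.27874720e-01 -4.23292426e-05 -6.51771254e-04] 0.025
```

View pics/top.png

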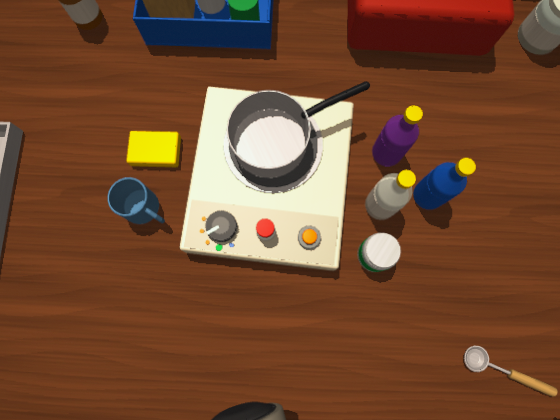

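View pics/scene.png

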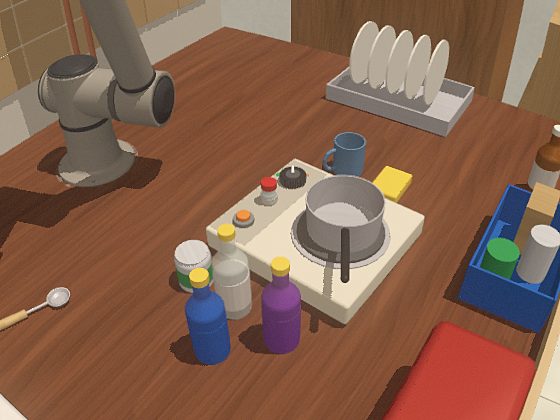

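The top view shows one dial, a dark disc at (221,226). Its pointer runs to about (207,233), and the green dot is at (219,247). The orange button is at (310,237). The look-alikes are the red jar cap at (265,228) and the orange dots at about (201–207, 219–243), and neither is what I want. I'll measure the dial and button and check them in one close crop.

Run:
```python
from h import *
z=np.load('top.npz'); im,d=z['im'],z['d']; c=cam('top')
hsv=cv2.cvtColor(im,cv2.COLOR_RGB2HSV)
roi=np.zeros(im.shape[:2],np.uint8); roi[200:262,190:335]=255
def cents(m,amin):
    n,l,s,ce=cv2.connectedComponentsWithStats(m&roi); return [(ce[i].round(1).tolist(),int(s[i,4])) for i in range(1,n) if s[i,4]>=amin]
for nm,lo,hi,a in (('orange',(8,180,150),(22,255,255),5),('green',(45,120,60),(80,255,255),4),('blue',(105,80,60),(130,255,255),4),('red',(0,180,100),(5,255,255),20)):
    for ce,ar in cents(cv2.inRange(hsv,lo,hi),a):
        p=atdepth(c,[ce],d)[0]; print(nm,ce,ar,p.round(4), onplane(c,[ce],.065)[0].round(4)); 
# dial top by depth height
vv,uu=np.mgrid[200:262,190:335]; uv=np.c_[uu.ravel(),vv.ravel()]; P=atdepth(c,uv,d)
for nm,x0,x1,lo,hi in (('dial',190,245,.08,.095),('btn',285,335,.07,.1)):
    s=(uv[:,0]>x0)&(uv[:,0]<x1)&(P[:,2]>lo)&(P[:,2]<hi); q=P[s]; (cx,cy),rad=cv2.minEnclosingCircle(q[:,:2].astype(np.float32)); print(nm,s.sum(),q.mean(0).round(4),np.percentile(q[:,2],[5,50,95,99]).round(4),cx,cy,rad)
# tall things heights near: soap
vv,uu=np.mgrid[0:420,0:560]; uv=np.c_[uu.ravel(),vv.ravel()]; P=atdepth(c,uv,d); s=(P[:,2]>.16)&(d.ravel()>0)&(P[:,0]>.25)&(P[:,0]<.75)&(np.abs(P[:,1])<.45)
m=s.reshape(420,560).astype(np.uint8); n,l,st,ce=cv2.connectedComponentsWithStats(m)
for i in range(1,n):
    if st[i,4]>30: q=P[(l==i).ravel()]; print('tall',ce[i].round(),q.min(0).round(3),q.max(0).round(3))
save('crop',cv2.resize(im[195:265,185:335],None,fx=5,fy=5,interpolation=cv2.INTER_CUBIC))
```

```text
orange [203.0, 218.7] 7 [0.5596 0.1799 0.0712] [0.5608 0.1811 0.065 ]
orange [309.2, 236.1] 170 [ 0.5309 -0.0321  0.0895] [ 0.5347 -0.0336  0.065 ]
orange [201.3, 230.9] 9 [0.535  0.1815 0.0704] [0.5358 0.1825 0.065 ]
orange [207.0, 242.0] 9 [0.5138 0.1691 0.0664] [0.514  0.1693 0.065 ]
green [218.5, 247.0] 34 [0.5049 0.1454 0.0665] [0.5051 0.1457 0.065 ]
blue [231.1, 244.8] 11 [0.5097 0.1202 0.0716] [0.5106 0.1209 0.065 ]
red [264.9, 227.8] 247 [0.5378 0.0531 0.1233] [0.5477 0.0556 0.065 ]
dial 766 [0.5453 0.1411 0.0884] [0.0854 0.0884 0.0911 0.0918] 0.5459983944892883 0.1415000706911087 0.031172888353466988
btn 465 [ 0.5327 -0.0329  0.0814] [0.0704 0.0796 0.0898 0.0915] 0.5403950214385986 -0.04351557046175003 0.06700079143047333
tall [410. 119.] [ 0.725 -0.22   0.16 ] [ 0.75  -0.188  0.215]
tall [461. 170.] [ 0.631 -0.31   0.16 ] [ 0.661 -0.278  0.215]
tall [403. 182.] [ 0.605 -0.204  0.16 ] [ 0.635 -0.173  0.215]
tall [259. 404.] [0.25  0.029 0.206] [0.252 0.057 0.243]
```

View pics/crop.png

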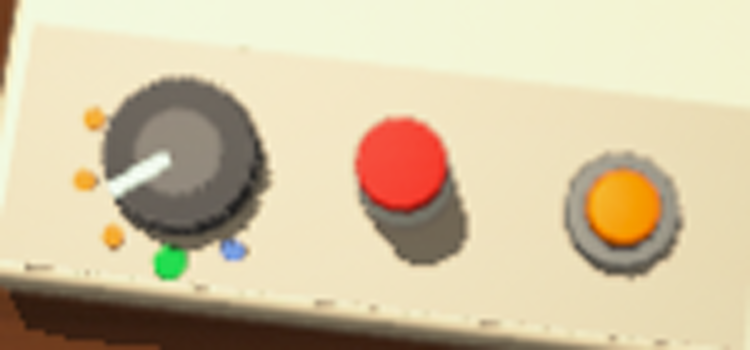

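The crop shows the dial with its pointer running from about (165,157) to (113,190). It points between the second and third orange dots as the camera sees them, so the click-stop needs a closer look. The button and dial are 175 mm apart, as the task says. I'll go above the dial and use the wrist camera.

```bash
cat >> h.py <<'E'
D=np.array([.546,.1413]); 
def down(yaw): return (Ro.from_euler('z',yaw)*Ro.from_euler('x',np.pi)).as_quat()
E
python3 - <<'E'
from h import *
for y in np.deg2rad(np.arange(-180,180,30)):
    j=r.solve_ik([*D,.13],down(y)); print(round(np.rad2deg(y)), None if j is None else np.round(j,2).tolist())
r.reach([*(D-[.0,0]),.27],down(0.0)); 
c=cam('wrist'); im,d=optics.get_image('wrist'); save('w1',im); np.savez('w1.npz',im=im,d=d,K=c[0],k1=c[1],W=c[2])
print(c[2].round(3).tolist(), r.read_state()['time_s'])
E
```

```text
-180 [0.12, 0.54, 1.58, 0.0, 1.02, -1.45]
-150 [0.12, 0.54, 1.58, 0.0, 1.02, -1.98]
-120 [0.12, 0.54, 1.58, 0.0, 1.02, -2.5]
-90 [0.12, 0.54, 1.58, -0.0, 1.02, -3.02]
-60 [0.12, 0.54, 1.58, -0.0, 1.02, 2.74]
-30 [0.12, 0.54, 1.58, -0.0, 1.02, 2.21]
0 [0.12, 0.54, 1.58, -0.0, 1.02, 1.69]
30 [0.12, 0.54, 1.58, -0.0, 1.02, 1.16]
60 [0.12, 0.54, 1.58, -0.0, 1.02, 0.64]
90 [0.12, 0.54, 1.58, -0.0, 1.02, 0.12]
120 [0.12, 0.54, 1.58, 0.0, 1.02, -0.41]
150 [0.12, 0.54, 1.58, 0.0, 1.02, -0.93]
[[-0.002, -0.947, -0.322, 0.63], [-1.0, 0.002, 0.0, 0.141], [0.0, 0.322, -0.947, 0.386], [0.0, 0.0, 0.0, 1.0]] 2.5917
```

View pics/w1.png

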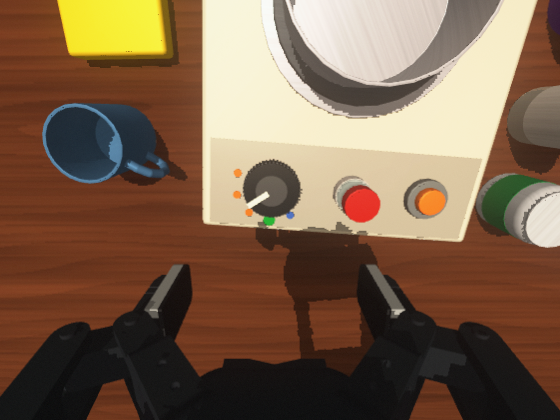

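The wrist view shows the dial at (272,188) with the pointer tip at about (247,207), the jar cap at (361,203) and the button at (430,201). Next I'll compute the pointer angle by projecting onto the dial-top plane.

```bash
cat >> h.py <<'E'
YAW=-.084
def pointer(im,c,D=D):
    """white pointer on the dial top: angle clockwise from hotplate -x (deg), PCA angle, n, ends"""
    vv,uu=np.mgrid[0:420,0:560]; uv=np.c_[uu.ravel(),vv.ravel()].astype(float)
    P=onplane(c,uv,.087)[:,:2]-D; g=im.reshape(-1,3).astype(int)
    s=(np.hypot(*P.T)<.029)&(g.min(1)>150)
    q=P[s]; m=q.mean(0); u,S,v=np.linalg.svd(q-m); a=v[0]*np.sign(v[0]@m)
    ang=lambda w: np.rad2deg(np.pi-YAW*-1-np.arctan2(w[1],w[0])) if 0 else (180+np.rad2deg(YAW)-np.rad2deg(np.arctan2(w[1],w[0]))+180)%360-180
    return ang(m).round(1),ang(a).round(1),int(s.sum()),m.round(4),S.round(3)
E
python3 - <<'E'
from h import *
z=np.load('w1.npz'); c=(z['K'],float(z['k1']),z['W']); im=z['im']
hsv=cv2.cvtColor(im,cv2.COLOR_RGB2HSV)
m=((hsv[...,2]<130)&(hsv[...,1]<90)).astype(np.uint8); m[:150]=0;m[230:]=0;m[:,:235]=0;m[:,310:]=0
vv,uu=np.mgrid[0:420,0:560]; uv=np.c_[uu.ravel(),vv.ravel()].astype(float)
dd=z['d']; P=atdepth(c,uv,dd)
for nm,x0,x1,y0,y1,lo,hi in (('dial',240,305,150,225,.082,.095),):
    s=(uv[:,0]>x0)&(uv[:,0]<x1)&(uv[:,1]>y0)&(uv[:,1]<y1)&(P[:,2]>lo)&(P[:,2]<hi); q=P[s]
    print(nm,s.sum(),q.mean(0),np.median(q[:,2]),cv2.minEnclosingCircle(q[:,:2].astype(np.float32)))
for nm,lo,hi in (('orange',(8,180,150),(22,255,255)),('green',(45,120,60),(80,255,255)),('blue',(105,80,60),(130,255,255))):
    mm=cv2.inRange(hsv,lo,hi); mm[:150]=0; mm[230:]=0; mm[:,:220]=0; mm[:,460:]=0
    n,l,st,ce=cv2.connectedComponentsWithStats(mm)
    for i in range(1,n):
        if st[i,4]>5: print(nm,ce[i].round(1),st[i,4],onplane(c,[ce[i]],.065)[0].round(4),atdepth(c,[ce[i]],dd)[0].round(4))
print(pointer(im,c)); t=np.load('top.npz'); print(pointer(t['im'],cam('top')))
E
```

```text
dial 2447 [0.54668705 0.14348051 0.08612919] 0.0861917980382162 ((0.5453975796699524, 0.14353708922863007), 0.031371742486953735)
orange [237.1 172.4] 39 [0.5613 0.182  0.065 ] [0.5614 0.182  0.0655]
orange [430.2 201. ] 588 [ 0.5274 -0.04    0.065 ] [ 0.5338 -0.0286  0.0854]
orange [236.7 194.3] 39 [0.5359 0.1835 0.065 ] [0.5361 0.1834 0.0657]
orange [248.5 211.9] 37 [0.5143 0.1706 0.065 ] [0.5147 0.1705 0.066 ]
green [268.6 220.3] 84 [0.5038 0.1472 0.065 ] [0.5038 0.1472 0.0651]
blue [289.8 214.8] 37 [0.5107 0.1223 0.065 ] [0.5113 0.1224 0.0666]
(np.float64(54.3), np.float64(69.5), 119, array([-0.0089,  0.0148]), array([0.08, 0.04]))
(np.float64(54.2), np.float64(50.2), 47, array([-0.0085,  0.0141]), array([0.046, 0.015]))
```

The pointer measures about 54° in both views, midway between two click-stops, and pixels from the strip are contaminating the fit. One closer look should settle it.

Run:
```python
from h import *
r.reach([.533,.142,.19],down(0.0)); 
c=cam('wrist'); im,d=optics.get_image('wrist'); save('w2',im[60:340,130:430].repeat(2,0).repeat(2,1)); np.savez('w2.npz',im=im,d=d,K=c[0],k1=c[1],W=c[2])
vv,uu=np.mgrid[0:420,0:560]; uv=np.c_[uu.ravel(),vv.ravel()].astype(float); P=atdepth(c,uv,d)
s=(np.hypot(P[:,0]-.546,P[:,1]-.142)<.04)&(P[:,2]>.083)&(P[:,2]<.095); q=P[s]
cc,rad=cv2.minEnclosingCircle(q[:,:2].astype(np.float32)); print(cc,rad,q.mean(0),np.percentile(q[:,2],[5,50,95]))
print(pointer(im,c,np.array(cc)))
for n in (.02,.025): 
    g=im.reshape(-1,3).astype(int); Q=onplane(c,uv,.087)[:,:2]-cc; s=(np.hypot(*Q.T)<n)&(g.min(1)>150); q=Q[s]; a=np.rad2deg(np.arctan2(q[:,1].mean(),-q[:,0].mean())); l=cv2.fitLine(q.astype(np.float32),cv2.DIST_HUBER,0,.001,.001).ravel(); print(n,s.sum(),'raw deg',a,np.rad2deg(np.arctan(-l[1]/l[0])),l)
```

```text
(0.5457045435905457, 0.1435554325580597) 0.03129865229129791 [0.54712257 0.14369374 0.08613589] [0.08481714 0.08618062 0.08734461]
(np.float64(53.7), np.float64(52.1), 226, array([-0.0086,  0.0141]), array([0.107, 0.027]))
0.02 145 raw deg 59.19689471437778 57.343075 [ 0.53960747 -0.84191674 -0.00619969  0.0103988 ]
0.025 190 raw deg 58.69946593288238 56.735603 [ 0.54850334 -0.8361484  -0.00756037  0.01243435]
```

View pics/w2.png

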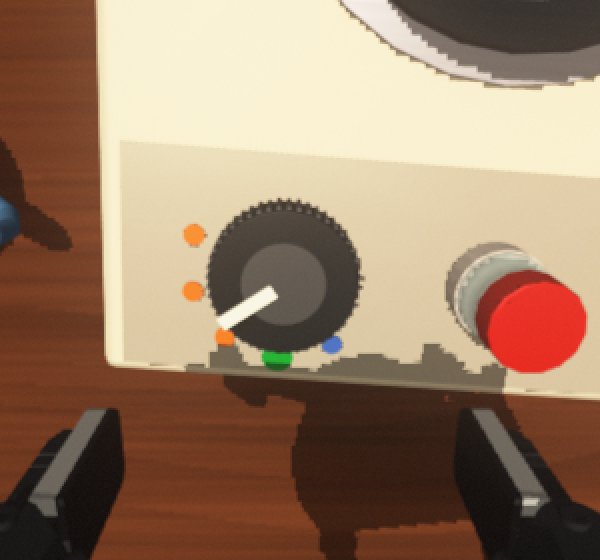

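The close view shows the dial at about (284,276) in the crop with the pointer tip at (222,323), still at roughly 53°, between the 36° and 72° stops. Turning about 20° counter-clockwise is safe wherever the dial really sits. I'll do a two-fingertip press on the flat top, with the fingers perpendicular to the pointer, turning about the dial axis.

```bash
cat >> h.py <<'E'
D=np.array([.546,.1425])
def look(name,view=False):
    c=cam('wrist'); im,d=optics.get_image('wrist'); np.savez(name+'.npz',im=im,d=d,K=c[0],k1=c[1],W=c[2])
    if view: save(name,im)
    p=pointer(im,c,D); print('pointer',p); return p
def stroke(yaw0,turn,F=10):
    """press the fingertips on the dial's top, turn the wrist by turn deg ccw, lift"""
    r.reach([*D,.15],down(np.deg2rad(yaw0))); f0=r.read_state()['contact_force']
    hit=r.move_straight([*D,.098],speed=.03,max_force=F); s=r.read_state(); print('hit',hit,'z',s['eef_pos'][2].round(4),'F',(np.array(s['contact_force'])-f0).round(1))
    if hit:
        j=np.array(s['joint_positions']); 
        for k in range(1,5):
            q=j.copy(); q[5]-=np.deg2rad(turn)*k/4; r.movej(q)
            s=r.read_state(); print('F',(np.array(s['contact_force'])-f0).round(1),'Mz',round(s['torque'][2],3))
    r.move_straight([*D,.20],speed=.15)
E
python3 - <<'E'
from h import *
command_gripper(.026,20); print(r.read_state()['grip_width'])
stroke(122,20); look('w3',True); print(r.read_state()['time_s'])
E
```

```text
0.026540513245539063
hit True z 0.1118 F [-1.1 -0.6  7.8]
F [-0.3 -0.3  2.1] Mz 0.048
F [ 0.8 -0.   3.4] Mz -0.032
F [ 0.3 -0.   2.8] Mz 0.048
F [-0.2  0.1  3.6] Mz 0.002
pointer (np.float64(-125.2), np.float64(-40.5), 30, array([ 0.0129, -0.022 ]), array([0.057, 0.034]))
8.4917
```

View pics/w3.png

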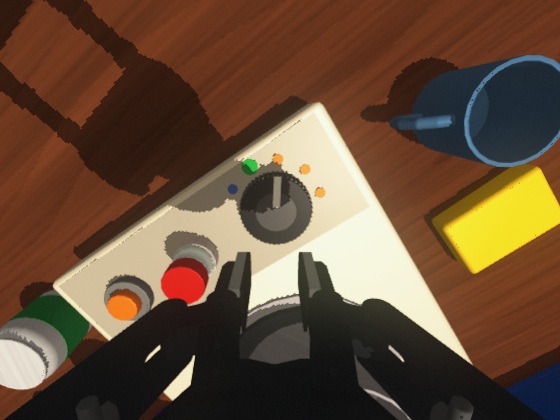

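This view shows the dial at (276,208) with the pointer shaded, running from (276,205) to (277,178) towards the first orange dot at (278,159). I'll measure its angle with a shadow-proof threshold.

Run:
```python
from h import *
ang=lambda w:np.rad2deg(np.arctan2(w[1],-w[0]))
for n in ('w1','w2','w3'):
    z=np.load(n+'.npz'); c=(z['K'],float(z['k1']),z['W']); im=z['im']
    vv,uu=np.mgrid[0:420,0:560]; uv=np.c_[uu.ravel(),vv.ravel()].astype(float); Q=onplane(c,uv,.087)[:,:2]-D; R=np.hypot(*Q.T); g=im.reshape(-1,3).min(1).astype(float)
    s=(R<.026); ring=g[(R>.016)&(R<.026)]; th=(np.median(ring)+ring.max())/2
    k=s&(R>.006)&(g>th); q=Q[k]; l=cv2.fitLine(q.astype(np.float32),cv2.DIST_HUBER,0,.001,.001).ravel()
    print(n,th,k.sum(),'raw mean',ang(q.mean(0)).round(1),'line',np.rad2deg(np.arctan(-l[1]/l[0])).round(1),'rmax',R[k].max())
    hsv=cv2.cvtColor(im,cv2.COLOR_RGB2HSV)
    for nm,lo,hi in (('green',(45,120,40),(80,255,255)),('blue',(105,80,40),(130,255,255)),('or',(8,180,100),(22,255,255))):
        P=onplane(c,uv,.065)[:,:2]-D; k=(cv2.inRange(hsv,lo,hi).ravel()>0)&(np.hypot(*P.T)<.05)&(np.hypot(*P.T)>.034)
        a=ang(P[k].T); print('  ',nm,np.round([np.median(a[(a>b)&(a<=b+36)]) for b in (-48,-12,24,60,96) if ((a>b)&(a<=b+36)).sum()>8],1))
```

```text
w1 143.5 108 raw mean 58.9 line 56.2 rmax 0.025854807590132426
   green [6.2]
   blue [-29.7]
   or [ 42.   76.  111.2]
w2 142.5 190 raw mean 59.8 line 56.4 rmax 0.025960547289953072
   green [6.4]
   blue [-29.8]
   or [ 41.2  76.9 111.7]
w3 87.0 715 raw mean 114.9 line 31.0 rmax 0.025655181986135277
   green [6.3]
   blue [-29.8]
   or [41.1]
```

Run:
```python
from h import *
z=np.load('w3.npz'); c=(z['K'],float(z['k1']),z['W']); 
P=onplane(c,[[276,205],[277,178],[276.5,208]],.087)[:,:2]; w=P[1]-P[0]; print((P-D).round(4),np.rad2deg(np.arctan2(w[1],-w[0])), np.rad2deg(np.arctan2(*((P[1]-D)*[-1,1])[::-1])))
r.move_straight([.49,.142,.22]); r.reach([.533,.142,.19],down(0.0)); look('w4')
z=np.load('w4.npz');save('w4',z['im'][100:300,170:370].repeat(2,0).repeat(2,1)); print(r.read_state()['time_s'])
```

```text
[[-0.0051  0.0056]
 [-0.0226  0.0202]
 [-0.0028  0.0043]] 39.979410821795184 41.80655117617805
pointer (np.float64(38.5), np.float64(38.9), 209, array([-0.0122,  0.0115]), array([0.098, 0.039]))
11.2083
```

View pics/w4.png

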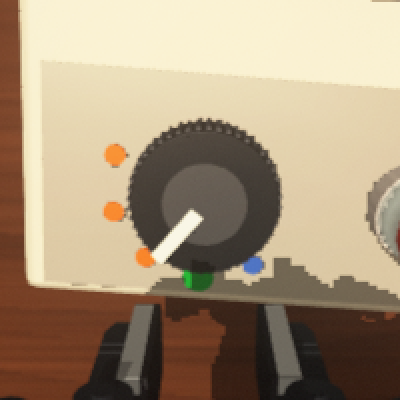

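The pointer now sits at about 37° relative to the green dot, so it has clicked in at the 0.628 stop (crop: pointer tip (155,258) by the first orange dot). One more 36° click is needed, and I'll press slightly harder for it.

Run:
```python
from h import *
stroke(136,34,F=15)
r.move_straight([.49,.142,.22]); r.reach([.533,.142,.19],down(0.0)); look('w5')
z=np.load('w5.npz');save('w5',z['im'][100:300,170:370].repeat(2,0).repeat(2,1)); print(r.read_state()['time_s'])
```

```text
hit True z 0.1118 F [-2.9 -0.5  8.2]
F [-0.  -0.2  1.1] Mz 0.038
F [-0.8 -0.4  2.5] Mz 0.049
F [-0.7 -0.5  2.5] Mz 0.056
F [-0.8 -0.1  2.3] Mz 0.021
pointer (np.float64(38.6), np.float64(39.0), 211, array([-0.0123,  0.0116]), array([0.098, 0.039]))
19.3583
```

View pics/w5.png

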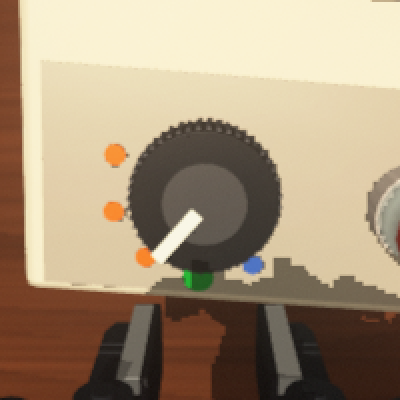

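The fingertips slipped and the pointer stayed at 37°. The press relaxed to about 2 N, because the turn was commanded from the measured joints. I'll push a commanded depth until about 14 N holds steadily, then turn at that depth.

```bash
cat >> h.py <<'E'
def stroke2(yaw0,turn,F=14):
    y0=np.deg2rad(yaw0); r.reach([*D,.125],down(y0)); f0=r.read_state()['contact_force'][2]; z=.1115
    fz=lambda: r.read_state()['contact_force'][2]-f0
    while z>.098:
        r.move_straight([*D,z],speed=.03); f=fz(); print('z',round(z,4),'F',round(f,1))
        if f>F: break
        z-=.001 if f>3 else .0015
    else: return
    q=np.array(r.solve_ik([*D,z],down(y0)))
    for k in range(1,4):
        p=q.copy(); p[5]-=np.deg2rad(turn)*k/3; r.movej(p); s=r.read_state(); print('F',round(fz(),1),'Mz',round(s['torque'][2],3))
    r.move_straight([*D,.14],speed=.15)
E
python3 - <<'E'
from h import *
stroke2(136,34)
r.move_straight([.49,.142,.22],speed=.3); r.reach([.533,.142,.19],down(0.0)); look('w6')
z=np.load('w6.npz');save('w6',z['im'][100:300,170:370].repeat(2,0).repeat(2,1)); print(r.read_state()['time_s'])
E
```

```text
z 0.1115 F 5.3
z 0.1105 F 12.9
z 0.1095 F 19.1
F 19.0 Mz 0.011
F 18.1 Mz 0.049
F 17.1 Mz -0.022
pointer (np.float64(4.1), np.float64(-0.0), 180, array([-0.0142,  0.0022]), array([0.076, 0.044]))
26.8
```

View pics/w6.png

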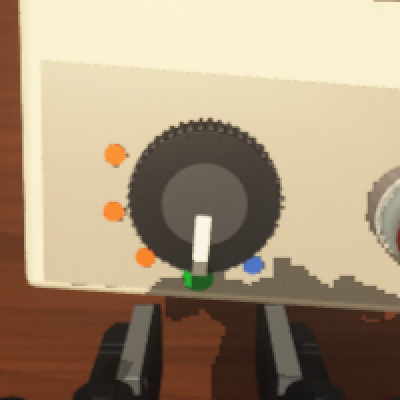

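The pointer is now at the green dot (crop: pointer from (203,215) to (200,275), dot at (198,278)). Before pressing, I'll check the angle more precisely from the saved frames and measure the housing and button heights.

Run:
```python
from h import *
for n in ('w2','w4','w6'):
    z=np.load(n+'.npz'); c=(z['K'],float(z['k1']),z['W']); im=z['im']; vv,uu=np.mgrid[0:420,0:560]; uv=np.c_[uu.ravel(),vv.ravel()].astype(float)
    Q=onplane(c,uv,.087)[:,:2]-D; R=np.hypot(*Q.T); g=im.reshape(-1,3).min(1)
    for th in (100,180):
        k=(R>.007)&(R<.021)&(g>th); q=Q[k]; l=cv2.fitLine(q.astype(np.float32),cv2.DIST_HUBER,0,.001,.001).ravel(); w=q.mean(0)
        print(n,th,k.sum(),'rel green: mean',(np.rad2deg(np.arctan2(w[1],-w[0]))-6.2).round(1),'line',(np.rad2deg(np.arctan(-l[1]/l[0]))-6.2).round(1))
z=np.load('w1.npz'); c=(z['K'],float(z['k1']),z['W']); P=atdepth(c,uv,z['d']); B=np.array([.532,-.031])
rr=np.hypot(*(P[:,:2]-B).T)
hs=cv2.cvtColor(z['im'],cv2.COLOR_RGB2HSV); o=cv2.inRange(hs,(8,180,120),(22,255,255)).ravel()>0
k=o&(rr<.03); print('button',cv2.minEnclosingCircle(P[k][:,:2].astype(np.float32)),np.percentile(P[k][:,2],[5,50,95]))
k=(~o)&(rr<.028)&(P[:,2]>.069); print('housing',k.sum(),cv2.minEnclosingCircle(P[k][:,:2].astype(np.float32)),np.percentile(P[k][:,2],[5,50,95]))
```

```text
w2 100 151 rel green: mean 54.5 line 48.4
w2 180 122 rel green: mean 54.0 line 49.4
w4 100 149 rel green: mean 38.8 line 32.6
w4 180 124 rel green: mean 38.5 line 35.4
w6 100 149 rel green: mean 4.6 line -8.7
w6 180 120 rel green: mean 4.3 line -2.6
button ((0.5324251651763916, -0.03132127597928047), 0.01683185063302517) [0.08104141 0.08579775 0.08704749]
housing 707 ((0.5315914154052734, -0.02919825352728367), 0.023295726627111435) [0.07108801 0.07589329 0.07759679]
```

Averaging the two estimators to cancel the centre bias, the pointer moved from about 36° to about 0°, so it has clicked in at green. The button is at (0.532, −0.031) with its top at about 0.0865 and the housing at about 0.0765, so there is room to press it 6 mm. I'll press it now with the fingers shut.

Run:
```python
from h import *
command_gripper(0.0); B=[.5322,-.031]
r.reach([*B,.18],down(0)); r.move_straight([*B,.118],speed=.15); f0=r.read_state()['contact_force'][2]
for z in (.113,.110,.107,.105,.1035,.102):
    r.move_straight([*B,z],speed=.05); s=r.read_state(); f=s['contact_force'][2]-f0; print('z cmd',z,'act',s['eef_pos'][2].round(4),'F',f.round(1))
    if f>13: break
r.hold(.2); r.move_straight([*B,.19],speed=.2)
r.reach([.51,.03,.24],down(0)); c=cam('wrist'); im,d=optics.get_image('wrist'); np.savez('w7.npz',im=im,d=d,K=c[0],k1=c[1],W=c[2]); save('w7',im); print(pointer(im,c,D+[0,.001]))
vv,uu=np.mgrid[0:420,0:560]; uv=np.c_[uu.ravel(),vv.ravel()].astype(float); P=atdepth(c,uv,d)
o=(cv2.inRange(cv2.cvtColor(im,cv2.COLOR_RGB2HSV),(8,180,120),(22,255,255)).ravel()>0)&(np.hypot(*(P[:,:2]-B).T)<.03); print('button z',np.percentile(P[o][:,2],[5,50,95]),r.read_state()['time_s'])
```

```text
z cmd 0.113 act 0.1135 F 0.6
z cmd 0.11 act 0.1104 F 2.3
z cmd 0.107 act 0.1073 F 3.7
z cmd 0.105 act 0.106 F 10.8
z cmd 0.1035 act 0.1058 F 21.1
(np.float64(0.2), np.float64(-0.7), 174, array([-0.0165,  0.0015]), array([0.092, 0.024]))
button z [0.08270031 0.08590266 0.08707934] 30.9667
```

View pics/w7.png

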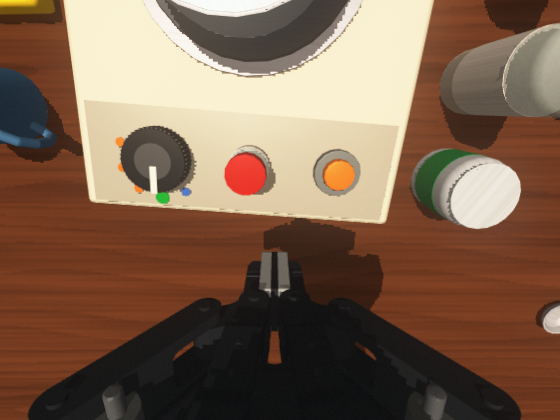

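The last view shows the pointer running to (154,192) with the green dot at (162,198). That offset is parallax: on the dial-top plane the angle is about 0°. The button at (339,175) is back at its starting height after bottoming out, and the jar and pan haven't moved. I'm handing in.

```bash
python3 -c "
from h import *
r.finish_job()"
```

```text
the job is handed in; nothing more can be done
```

The hotplate's dial is at the green dot, the orange button was pressed after that, and the job is handed in at about 31 s of the 45 s allowed. `finish_job` gives no verdict, so success is judged only by my own checks.

- **Dial:** I stroked it counter-clockwise with two fingertips pressed on its flat top, without gripping it. It took two clicks. The second needed a repeat because the fingertips slipped when the press eased to about 2 N; about 18 N carried it round.
- **Pointer check:** After the button press the pointer measured within about 1–2° of green. The two ways I measured the angle differed by several degrees, because the dial's centre is only known to about 1 mm.
- **Button:** It stopped hard after about 6 mm of travel, with the force rising sharply to 21 N, so it was fully down. It then sprang back to its starting height of about 0.086 m.
- **Surroundings:** The last picture shows the jar and pan where they were, and the arm was clear of everything when I handed in.
- **Unexplained:** The pointer first measured about 52–54°, midway between the 36° and 72° stops, which doesn't match the stated starting positions. I saw one move to about 36° and one to about 0° after that.

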